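# Show three inlaid sides of a flask to the scope

### The arm

A 6-joint arm with a two-finger parallel gripper is mounted at the origin on the work surface. World frame = base frame: x ahead of the robot, y to its left, z up, the work surface at z = 0. Lengths are in m, angles in rad, forces in N, time in s.
With the tool pointing down it reaches from about 0.325 to 0.9 m from the base axis. Payload 3.5 kg.
Tool frame: the origin (TCP) lies midway between the tips of the shut fingers; the grasp point (between the pads) lies 19 mm behind it (r.grip_point_offset is the distance from the TCP to the grasp point, in m); y points along the fingers, x is the direction in which the jaws open and shut, and the axes are right-handed (so a half turn about y gives the same grasp; the last joint's range is limited). The gripper opens to 85 mm and grips with 20 to 120 N. Pads are 22 mm wide; open, the fingers measure 114 mm over their backs; the gripper's body (76 mm by 85 mm) begins 54 mm behind the grasp point. The pads swing forward as they close: fully open they stand 13 mm farther back than shut.
Start: joints at [-1.253, 0.276, -0.026, 1.268, 0, 1.467], TCP at [0.255, -0.57, 0.231] pointing down, gripper open.
Joint ranges: [-3.12, 3.12], [-0.85, 1.88], [-1.08, 1.24], [-1.95, 2.15], [-1.57, 1.53], [-3.14, 3.14]. Speed limits (rad/s): [2.57, 2.57, 3.14, 3.14, 3.14, 3.14].

### API

Orientations are given as a unit quaternion [w, x, y, z].
In Python, from plant import r, get_image, calibration gives the robot as it stands.
- The arm moves only by the tool drive_tool, never from a script. Its argument "targets" is text: rows parted by semicolons, each of 5 numbers parted by spaces: the finger opening in mm, from 0 to 85.4, then the shift along the tool's x, y, z in mm, then the turn about the tool's y in degrees. A call has 1 to 20 rows; each row shifts and turns the commanded pose from where the row before left it, along the tool's axes as they then stand; what a row does not reach is not made up. A row lasts 1/12 s, in which the tool goes at most 41.7 mm and 7.16 degrees, less where a joint would pass 70% of its speed; a pose out of reach is approached as far as the arm can. A call is refused whole if a number of a shift passes 41.7 or a number of a turn 7.16, either way. A call with a gripper value outside its range is refused whole. The fingers move at their own pace and stop on an object; "force" is the grip in N (left out, the last holds). Time passes only in rows, so rows that do not move let the fingers close. It gives the time, the measured TCP pose, the force and the opening at its end, in the units of the state.
- r.sense(): the state, without advancing time (a new reading comes with each control period).
- get_image(name): name is "scene" or "top" or "wrist"; returns (picture, depth): 480x640x3 uint8, red, green, blue; 480x640 float32, m along the optical axis (not along the pixel's ray), 0 where there is no reading.
- calibration(name): a dict with "camera_matrix" (3x3 intrinsics, pixels), "R" (3x3) and "t" (3): a world point X has camera coordinates R X + t. Camera axes: x right, y down, z forward; pixel columns grow to the right and rows downward; lengths in m; the calibration is good to about 2 mm. A picture is of the moment at which its call begins: read the wrist's pose just before it. calibration takes no time and is no camera call; for the wrist camera it gives the pose at the moment of the call.
- r.hand_in(): hands the job in, once; it reports no verdict.
The state is a dict: "time_s": time; "joint_positions": joint angles; "qd": joint speeds; "joint_torque": joint torques, N m; "ee_pos": TCP position; "tool_rot": TCP orientation; "force": force on the tool from outside, world axes, zero at the start; "moment": the same for the moment, N m; "width": finger opening in m.
Only numpy, scipy, OpenCV 4.12 (cv2) and the standard library are available. Lean on these libraries where they do the work, as an engineer would, in place of code of your own. Each camera call takes 0.05 s, during which the arm holds its last target.

### The job

Pick up the small square dark-metal flask by its round neck and hold it upright before the white inspection scope, raised so that the middle of a side is level with the lens, squarely facing it and about 4 cm from the glass. Show it the lozenge side first, then the side with the round medallion, then the side with three bars, pausing about a second on each, and touch the scope with nothing. Then set the flask gently down, upright, in the middle of the round metal tray and let go.

Things in the scene. Friction and masses are not known exactly. Their poses are not given: they have to be found in the camera images.
- flask: Dark steel flask, 0.2-0.4 kg, standing on the table: square body 56 x 56 x 80 mm, cone shoulder to 90 mm, plain round neck 26 mm thick to 145 mm, gripped from above. Origin: centre of underside; z up. Silver inlay centred 40 mm up: round medallion on +x side, lozenge on +y, three upright bars on -y; -x plain. A silver bead on the shoulder is over the medallion. Other vessels, at most as tall, 95 mm off.
- flask_front (a point): Centre of the flask's round-medallion side: 28 mm along +x from the flask's axis and 40 mm above its underside.
- scope: Inspection scope, fixed: grey foot 100 x 90 mm, white box 75 x 55 mm with its top 125 mm above the table, black lens barrel 38 mm in diameter pointing level towards the robot, give or take 23 degrees. Origin: on the table under its middle; z up; the lens looks along -x. The centre of the lens glass is at x = -70, y = 0, z = 100 mm in its frame.
- tray: Round flat metal tray, fixed on the table, 180 mm in diameter and 6 mm thick, no raised rim. Origin: centre of its underside; z up.

How it is judged:
By the outcome, as a careful person would: the job done as asked, in the order asked, and still so for the second after the job is handed in, with the robot touching nothing.
It also fails if it takes over 59 s, if anything falls off the work surface, if the arm or the gripper's body presses on something with over 40 N, if the wrist force passes 120 N, or if a joint passes its speed limit or range.

## Working session

There is one attempt and no reset: what is moved stays moved. The work goes in short steps, Python scripts to look and compute and a tool call to move; the robot and the scene stay as the last step left them, time stands still between calls to the robot, and variables do not carry over. Pictures are saved under pics/ and viewed, and the job is handed in when it is done.

Besides the shell and the picture viewer there is one more tool, called after ">>>" as name(argument=value, ...) on one line, values as JSON. drive_tool: Moves the arm, as the interface text tells. Its arguments: {"type":"object","properties":{"targets":{"type":"string"},"force":{"type":"number"}},"required":["targets"]}

```bash
ls; mkdir -p pics
python3 - <<'E'
from plant import r,get_image,calibration
import cv2,numpy as np
s=r.sense();print(s)
for n in("scene","top","wrist"):
    c=calibration(n);p,d=get_image(n);cv2.imwrite(f"pics/{n}0.png",p[:,:,::-1]);np.savez(f"/tmp/{n}0.npz",p=p,d=d,K=c["camera_matrix"],R=c["R"],t=c["t"])
    print(n,c)
E
```

```text
pics
{'time_s': 0.0, 'joint_positions': array([-1.25341045e+00,  2.77124368e-01, -2.79162851e-02,  1.26801914e+00,
       -2.47410042e-06,  1.46737989e+00]), 'qd': array([ 2.29900762e-04, -9.88597784e-04,  2.60840107e-04, -3.18444770e-03,
       -1.79458566e-04,  5.04061751e-05]), 'joint_torque': array([ 2.99271323e-04, -4.45514381e+01,  2.95199275e+01,  1.64423272e-02,
       -5.93568961e-05, -4.95069585e-07]), 'ee_pos': array([ 0.25503708, -0.56971777,  0.2301484 ]), 'tool_rot': array([ 0.59390087, -0.59289781,  0.38517085, -0.38392364]), 'force': array([-0.15553923,  0.8604076 , -0.29280402]), 'moment': array([-0.00696751, -0.01750701,  0.03628802]), 'width': 0.08506319822821806}
scene {'camera_matrix': array([[441.82288958,   0.        , 314.20938256],
       [  0.        , 441.82288958, 241.78679091],
       [  0.        ,   0.        ,   1.        ]]), 'R': array([[ 0.57297659,  0.8195344 ,  0.00782208],
       [ 0.63097588, -0.43501503, -0.64236389],
       [-0.52303658,  0.37299502, -0.76635987]]), 't': array([-0.28224326, -0.33324642,  1.28405075])}
top {'camera_matrix': array([[478.69241656,   0.        , 312.50165873],
       [  0.        , 478.69241656, 235.86301101],
       [  0.        ,   0.        ,   1.        ]]), 'R': array([[ 0.00260449, -0.99969531, -0.024546  ],
       [-0.99847014, -0.00124399, -0.05527954],
       [ 0.05523216,  0.02465243, -0.99816916]]), 't': array([-0.04340551,  0.56947721,  0.85874354])}
wrist {'camera_matrix': array([[426.49281503,   0.        , 325.97227433],
       [  0.        , 426.49281503, 242.64395755],
       [  0.        ,   0.        ,   1.        ]]), 'R': array([[ 0.40789259, -0.91302557, -0.00281992],
       [-0.87274609, -0.39080137,  0.2925552 ],
       [-0.26821241, -0.11687002, -0.95624448]]), 't': array([-0.62321566, -0.03717511,  0.37962567])}
```

View pics/scene0.png

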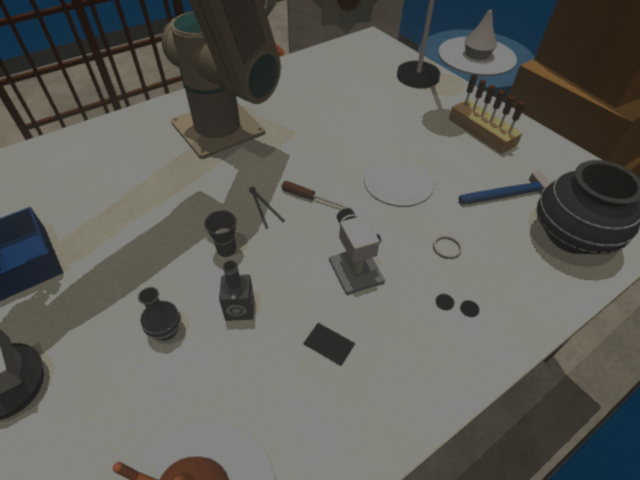

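View pics/top0.png

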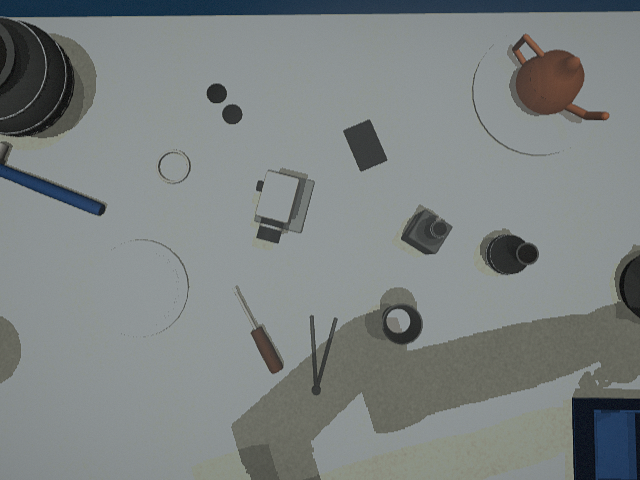

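View pics/wrist0.png

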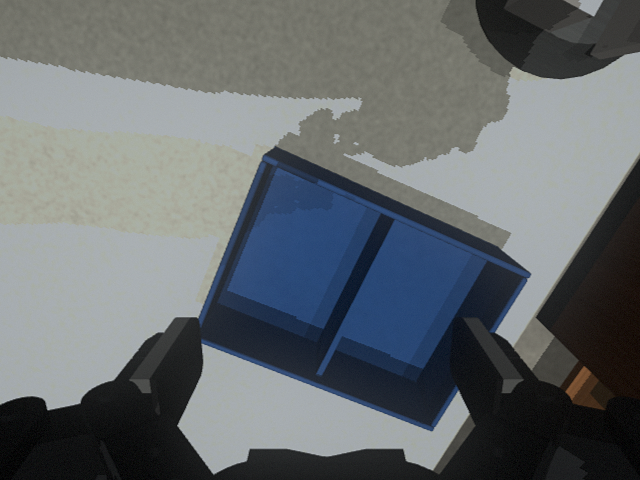

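Run:
```python
import cv2,numpy as np
t=cv2.imread("pics/top0.png");s=cv2.imread("pics/scene0.png")
def st(c,k):
    c=cv2.resize(c,None,fx=k,fy=k,interpolation=cv2.INTER_CUBIC);return np.clip(c.astype(float)*1.4,0,255).astype(np.uint8)
cv2.imwrite("pics/c1.png",st(t[150:350,370:570],3))
cv2.imwrite("pics/c2.png",st(t[150:350,90:330],3))
cv2.imwrite("pics/c3.png",st(s[150:350,130:400],2.9))
```

```text
(no output)
```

View pics/c1.png

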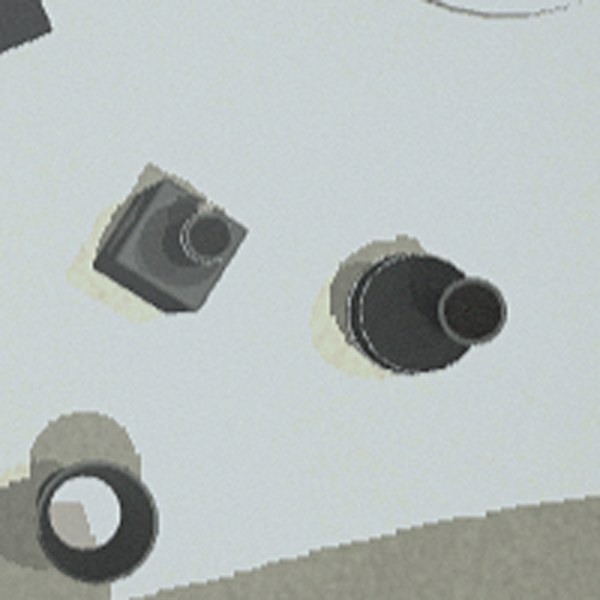

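View pics/c2.png

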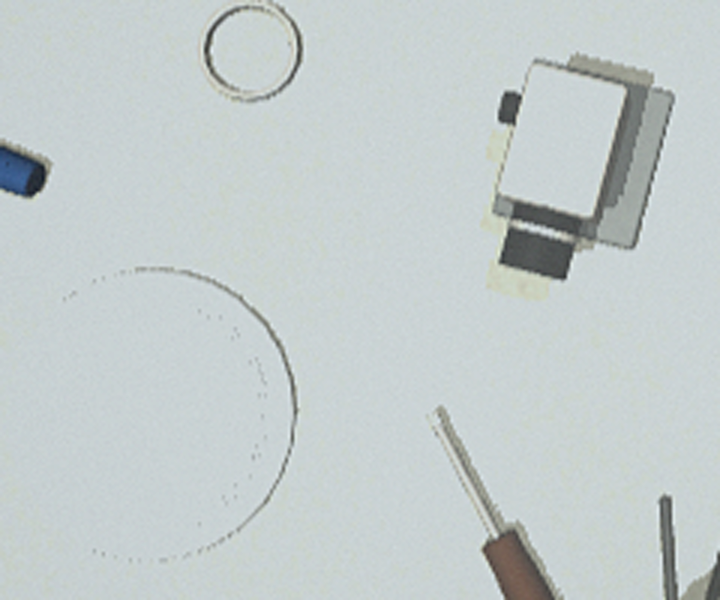

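View pics/c3.png

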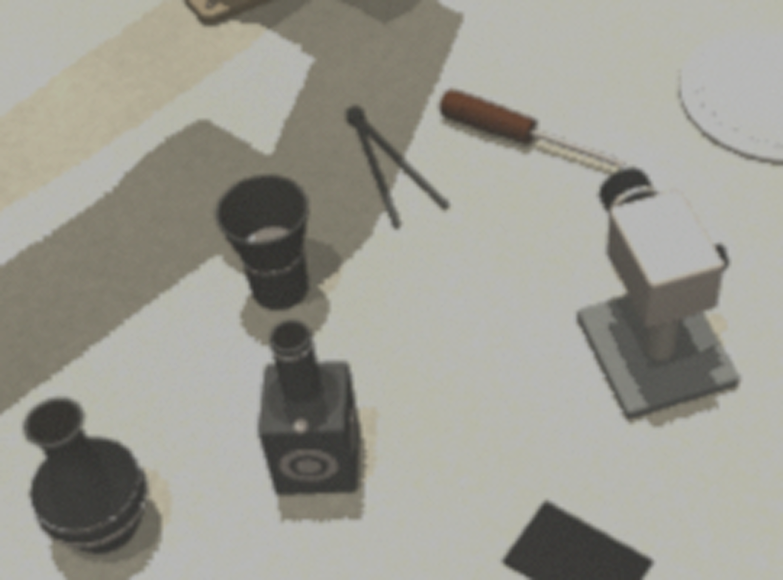

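```bash
cat > h.py <<'E'
import numpy as np,cv2
def load(n):
    z=np.load(f"/tmp/{n}.npz");return z["p"],z["d"],z["K"],z["R"],z["t"]
def cloud(n):
    p,d,K,R,t=load(n);v,u=np.mgrid[0:480,0:640]
    X=np.stack([(u-K[0,2])/K[0,0]*d,(v-K[1,2])/K[1,1]*d,d],-1)
    return (X-t)@R
def ray(n,uv,z):
    p,d,K,R,t=load(n);uv=np.atleast_2d(np.array(uv,float))
    D=np.c_[(uv[:,0]-K[0,2])/K[0,0],(uv[:,1]-K[1,2])/K[1,1],np.ones(len(uv))]@R
    C=-R.T@t;return C+D*((z-C[2])/D[:,2])[:,None]
def proj(n,X):
    p,d,K,R,t=load(n);c=np.atleast_2d(X)@R.T+t;q=c@K.T;return q[:,:2]/q[:,2:]
E
python3 - <<'E'
from h import *
np.set_printoptions(precision=4,suppress=True)
for n in("top0","scene0"):
    p,d,K,R,t=load(n);print(n,"cam",-R.T@t)
    W=cloud(n);ok=d>0
    def rect(m,z,name):
        m=cv2.morphologyEx(m.astype(np.uint8),cv2.MORPH_OPEN,np.ones((3,3),np.uint8))
        c=max(cv2.findContours(m,0,2)[0],key=cv2.contourArea,default=None)
        if c is None: print(name,"none");return
        q=ray(n,c[:,0,:],z)[:,:2].astype(np.float32)*1000
        r=cv2.minAreaRect(q);print(name,z,cv2.contourArea(c),np.round(r[0],1),np.round(r[1],1),round(r[2],1),"mean depth z",W[m>0].mean(0))
    g=p.astype(int)
    fx=ray(n,[(427,230)],.08)[0] if n=="top0" else FX
    FX=fx
    nearf=ok&(np.hypot(W[...,0]-fx[0],W[...,1]-fx[1])<.05)
    rect(nearf&(W[...,2]>.025),.08,"flask all")
    rect(nearf&(W[...,2]>.070),.08,"flask >70")
    rect(nearf&(W[...,2]>.139),.145,"flask necktop")
    sx=ray(n,[(280,200)],.125)[0] if n=="top0" else SX
    SX=sx
    ns=ok&(np.hypot(W[...,0]-sx[0],W[...,1]-sx[1])<.12)
    rect(ns&(W[...,2]>.120),.125,"scope top")
    rect(ns&(W[...,2]>.105)&(g.max(2)<70),.11,"scope dark hi")
    rect(ns&(W[...,2]>.060),.12,"scope >60")
    rect(ns&(W[...,2]>.008)&(W[...,2]<.03),.015,"foot")
    if n=="top0":
        print("neck",ray(n,[(370+209/3,150+236/3)],.145))
        print("sc barrel tip mid", ray(n,[(90+533/3.,150+270/3.)],.1))
E
```

```text
top0 cam [ 0.5213 -0.0639  0.8876]
flask all 0.08 1273.0 [ 573.5 -236.7] [61.8 62.9] 57.7 mean depth z [ 0.5724 -0.2341  0.0906]
flask >70 0.08 1079.0 [ 574.5 -240.3] [56.6 57.3] 57.7 mean depth z [ 0.5731 -0.2362  0.0979]
flask necktop 0.145 209.0 [ 574.8 -241. ] [24.6 24.9] 89.4 mean depth z [ 0.5743 -0.2407  0.1453]
scope top 0.125 1481.5 [627.2  12.3] [54.7 75.1] 75.3 mean depth z [0.6272 0.0123 0.1251]
scope dark hi 0.11 219.0 [567.3  27.7] [35.6 19.5] 74.2 mean depth z [0.5807 0.0275 0.115 ]
scope >60 0.12 2126.0 [611.6  20.2] [ 68.6 110.8] 75.4 mean depth z [0.6155 0.0149 0.1212]
foot 0.015 655.5 [627.6 -16.1] [34.7 99.3] 75.4 mean depth z [ 0.6242 -0.0165  0.0121]
neck [[ 0.5738 -0.2421  0.145 ]]
sc barrel tip mid [[0.5579 0.0296 0.1   ]]
scene0 cam [ 1.0436 -0.3926  0.7722]
flask all 0.08 1356.5 [ 575.2 -238.9] [ 60.9 124. ] 60.2 mean depth z [ 0.5865 -0.2456  0.083 ]
flask >70 0.08 926.0 [ 562.8 -232.7] [56.2 94.9] 57.6 mean depth z [ 0.5818 -0.2437  0.0981]
flask necktop 0.145 134.5 [ 576.6 -241.8] [24.7 27.2] 61.4 mean depth z [ 0.5755 -0.2415  0.1435]
scope top 0.125 736.0 [629.6  10.2] [54.9 75.6] 75.1 mean depth z [0.6292 0.0107 0.1237]
scope dark hi 0.11 72.0 [561.9  25.5] [34.2 19.2] 86.6 mean depth z [0.5661 0.0237 0.1146]
scope >60 0.12 1463.0 [624.2   8.8] [ 76.1 135.8] 75.2 mean depth z [0.6288 0.0075 0.1138]
foot 0.015 1147.5 [637.9   7.8] [ 89.  100.3] 75.6 mean depth z [0.6428 0.0023 0.0113]
```

Run:
```python
from h import *
from scipy.optimize import least_squares
from scipy.spatial.transform import Rotation as Ro
np.set_printoptions(precision=4,suppress=True)
def fit(q):
    r=least_squares(lambda a:np.hypot(q[:,0]-a[0],q[:,1]-a[1])-a[2],[*q.mean(0),.09],loss="soft_l1",f_scale=.001);return r.x,np.abs(r.fun).mean()
p,d,K,R,t=load("top0");W=cloud("top0")
g=cv2.cvtColor(p,cv2.COLOR_RGB2GRAY).astype(int)
b=cv2.medianBlur(g.astype(np.uint8),15).astype(int)
m=(b-g>12);m[:230]=0;m[350:]=0;m[:,:85]=0;m[:,200:]=0
v,u=np.nonzero(m);q=ray("top0",np.c_[u,v],.003)[:,:2]
c,e=fit(q)
for _ in range(4):
    k=abs(np.hypot(q[:,0]-c[0],q[:,1]-c[1])-c[2])<.004;c,e=fit(q[k])
print("top arc",c,e,k.sum())
for n,c0 in(("top0",c),("scene0",c)):
    W=cloud(n);dd=load(n)[1]>0
    rr=np.hypot(W[...,0]-c[0],W[...,1]-c[1])
    print(n,"z in",np.median(W[...,2][dd&(rr<.08)]),"out",np.median(W[...,2][dd&(rr>.1)&(rr<.12)]),"std",W[...,2][dd&(rr<.08)].std())
    m=dd&(rr<.13)&(W[...,2]>.0035);m=cv2.medianBlur(m.astype(np.uint8)*255,5)
    cs=max(cv2.findContours(m,0,2)[0],key=cv2.contourArea)
    q=ray(n,cs[:,0],.006)[:,:2];print(fit(q))
q=np.array([0.59390087,-0.59289781,0.38517085,-0.38392364])
print(Ro.from_quat(q[[1,2,3,0]]).as_matrix())
p=load("scene0")[0];cv2.imwrite("pics/c4.png",np.clip(cv2.resize(p[130:230,330:470,::-1],None,fx=5,fy=5).astype(float)*1.3,0,255))
```

```text
top arc [0.4738 0.2785 0.0898] 0.0008367030100379267 250
top0 z in 0.006566196410278137 out 0.00019301976165708327 std 0.0015281519554674135
(array([0.4742, 0.2775, 0.0885]), np.float64(0.0006352873844050476))
scene0 z in 0.00527358895366154 out -0.0010466808309179362 std 0.001473798578824358
(array([0.475 , 0.2769, 0.0866]), np.float64(0.0014137948108398288))
[[ 0.4085 -0.0007  0.9128]
 [-0.9128  0.0021  0.4085]
 [-0.0023 -1.      0.0002]][ WARN:0@1.601] global loadsave.cpp:1063 imwrite_ Unsupported depth image for selected encoder is fallbacked to CV_8U.
```

View pics/c4.png

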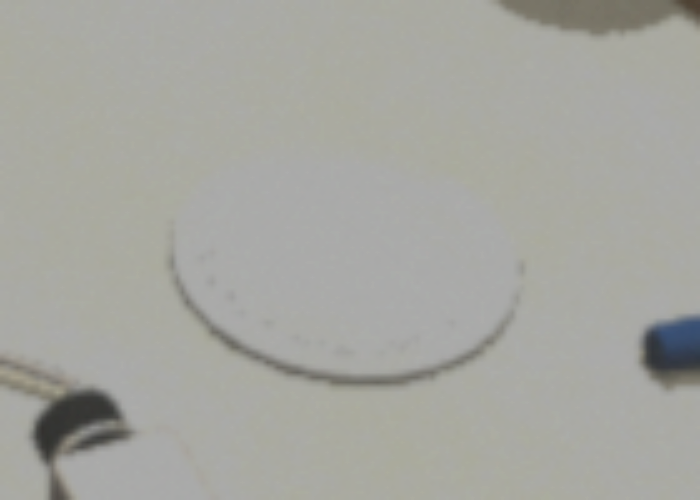

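>>> drive_tool(targets="50 -10 0 25 0; 50 -10 0 25 0; 50 -10 0 25 0; 50 -10 0 25 0; 50 -10 0 25 0; 50 -10 0 25 0; 50 -10 0 25 0; 50 -10 0 25 0; 50 -10 0 25 0; 50 -10 0 25 0; 50 -10 0 25 0; 50 -10 0 25 0; 50 -10 0 25 0; 50 -10 0 25 0; 50 -10 0 25 0; 50 -10 0 25 0; 50 -10 0 25 0; 50 0 0 0 0; 50 0 0 0 0", force=60)

```text
time_s: 1.73
ee_pos: [0.5743, -0.2405, 0.2308]
tool_rot: [-0.594, 0.594, -0.384, 0.383]
force: [0.1, -0.8, 0.6]
width: 0.05
```

>>> drive_tool(targets="50 0 0 0 -7; 50 0 0 0 -7; 50 0 0 0 -7; 50 0 0 0 -7; 50 0 0 0 -7; 50 0 0 0 -7; 50 0 0 0 -7; 50 0 0 0 -7; 50 0 0 0 -7; 50 0 0 0 -7; 50 0 0 0 -7; 50 0 0 0 -7; 50 0 0 0 -7; 50 0 0 0 -7; 50 0 0 0 -3; 50 0 0 0 0; 50 0 0 0 0; 50 0 0 0 0")

```text
time_s: 3.23
ee_pos: [0.5732, -0.2422, 0.2312]
tool_rot: [0.674, -0.674, -0.212, 0.213]
force: [-1.1, -0.4, 0.2]
width: 0.0499
```

```bash
cat >> h.py <<'E'
def st():
    from plant import r
    from scipy.spatial.transform import Rotation as Ro
    np.set_printoptions(precision=4,suppress=True)
    s=r.sense();q=s["tool_rot"];M=Ro.from_quat(q[[1,2,3,0]]).as_matrix()
    print("t",s["time_s"],"tcp",s["ee_pos"],"xyaw",np.degrees(np.arctan2(M[1,0],M[0,0])),"ydir",M[:,1],"j",s["joint_positions"],"F",s["force"],"w",s["width"])
    return s,M
def to(X):
    s,M=st();print("shift in tool mm",1000*M.T@(np.array(X)-s["ee_pos"]))
E
python3 - <<'E'
from h import *
to([.575,-.241,.100])
from plant import get_image,calibration
c=calibration("wrist");p,d=get_image("wrist");cv2.imwrite("pics/w1.png",p[:,:,::-1]);np.savez("/tmp/w1.npz",p=p,d=d,K=c["camera_matrix"],R=c["R"],t=c["t"])
print(proj("w1",[[.575,-.241,.145],[.575,-.241,.08]]))
W=cloud("w1");m=(d>0)&(np.hypot(W[...,0]-.575,W[...,1]+.241)<.03)&(W[...,2]>.135)&(W[...,2]<.155)
print(m.sum(),W[m].mean(0),W[m].min(0),W[m].max(0))
W=cloud("top0");
for v,u in((323,402),(254,508)):
  print(W[v-20:v+20:8,u-16:u+17:8])if 0 else print(W[(W[...,2]>.05)&(W[...,2]<.3)&(np.hypot(W[...,0]-W[v,u,0],W[...,1]-W[v,u,1])<.045)].mean(0))
E
```

```text
t 3.2333 tcp [ 0.5732 -0.2422  0.2312] xyaw 34.98501694476579 ydir [-0.0004 -0.     -1.    ] j [-0.5035  0.2719 -0.0325  1.2667 -0.0002  0.4567] F [-1.1203 -0.4135  0.2425] w 0.04993916933991747
shift in tool mm [  2.1703 131.222   -0.043 ]
[[329.0851 251.6075]
 [328.3882 222.9184]]
1716 [ 0.5728 -0.2408  0.1438] [ 0.5603 -0.2549  0.1358] [ 0.5866 -0.2287  0.1468]
[ 0.4175 -0.1964  0.0764]
[ 0.5366 -0.3744  0.0853]
```

View pics/w1.png

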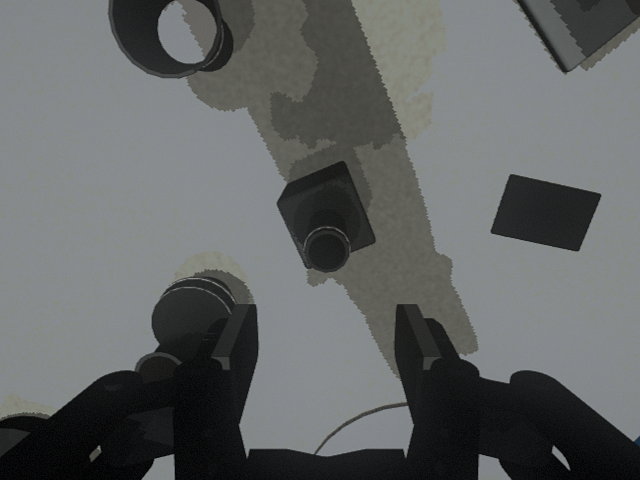

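>>> drive_tool(targets="50 1 10 0 0; 50 0 10 0 0; 50 0 10 0 0; 50 0 10 0 0; 50 0 10 0 0; 50 0 10 0 0; 50 0 10 0 0; 50 0 10 0 0; 50 0 10 0 0; 50 0 10 0 0; 50 0 10 0 0; 50 0 10 0 0; 50 0 10 0 0; 50 0 0 0 0; 50 0 0 0 0; 50 0 0 0 0")

```text
time_s: 4.62
ee_pos: [0.5749, -0.2413, 0.1016]
tool_rot: [-0.674, 0.674, 0.213, -0.213]
force: [0.6, -1.2, 0.1]
width: 0.0503
```

>>> drive_tool(targets="35 0 0 0 0; 30 0 0 0 0; 24 0 0 0 0; 20 0 0 0 0; 18 0 0 0 0; 18 0 0 0 0; 18 0 0 0 0; 18 0 0 0 0; 18 0 0 0 0; 18 0 0 0 0", force=60)

```text
time_s: 5.45
ee_pos: [0.5749, -0.2417, 0.1022]
tool_rot: [-0.674, 0.675, 0.213, -0.213]
force: [-1.9, -1.5, 6.3]
width: 0.0245
```

Run:
```python
from h import *
st()
from plant import get_image
for n in("scene","top"):
    p,d=get_image(n);cv2.imwrite(f"pics/{n}1.png",p[:,:,::-1])
    np.savez(f"/tmp/{n}1.npz",**{**dict(np.load(f"/tmp/{n}0.npz")),"p":p,"d":d})
p=load("scene1")[0]
cv2.imwrite("pics/c5.png",cv2.resize(p[180:350,130:370,::-1],None,fx=3,fy=3))
```

```text
t 5.45 tcp [ 0.5749 -0.2417  0.1022] xyaw 35.100469932761364 ydir [ 0.0008 -0.0012 -1.    ] j [-0.5012  0.3652 -0.1902  1.0141 -0.0007  0.457 ] F [-1.9345 -1.5444  6.3358] w 0.024491210723810795
```

View pics/c5.png

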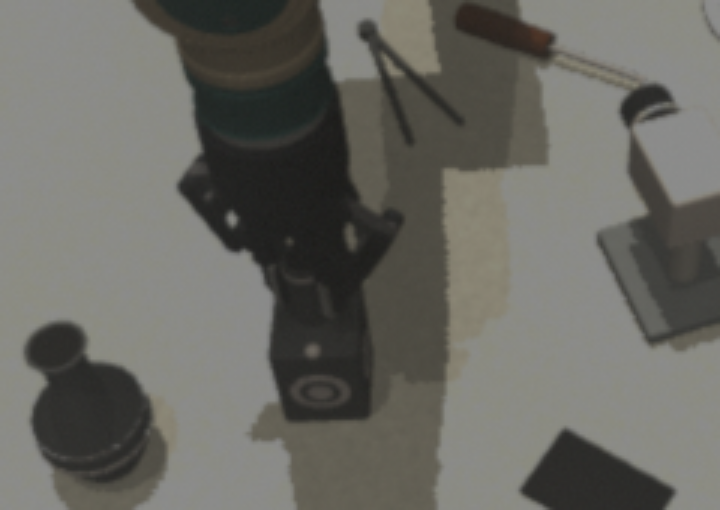

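>>> drive_tool(targets="18 0 -3 0 0; 18 0 -5 0 0; 18 0 -6 0 0; 18 0 -6 0 0; 18 0 -6 0 0; 18 0 -6 0 0; 18 0 -6 0 0; 18 0 -6 0 0; 18 0 -6 0 0; 18 0 -6 0 0; 18 0 -4 0 0; 18 0 0 0 0; 18 0 0 0 0")

```text
time_s: 6.63
ee_pos: [0.5748, -0.2412, 0.1617]
tool_rot: [-0.674, 0.674, 0.213, -0.213]
force: [0.6, 0.2, -3.6]
width: 0.0249
```

>>> drive_tool(targets="18 2 0 10 0; 18 3 0 16 0; 18 3 0 20 0; 18 3 0 20 0; 18 3 0 20 0; 18 3 0 20 0; 18 3 0 20 0; 18 3 0 20 0; 18 3 0 20 0; 18 3 0 20 0; 18 3 0 20 0; 18 3 0 20 0; 18 3 0 20 0; 18 2 0 14 0; 18 1 0 7 0; 18 0 0 0 0; 18 0 0 0 0")

```text
time_s: 8.05
ee_pos: [0.4548, 0.0008, 0.1614]
tool_rot: [-0.674, 0.674, 0.214, -0.213]
force: [-0.1, -1.0, -3.9]
width: 0.0249
```

>>> drive_tool(targets="18 0 0 0 3; 18 0 0 0 6; 18 0 0 0 6; 18 0 0 0 6; 18 0 0 0 6; 18 0 0 0 6; 18 0 0 0 6; 18 0 0 0 6; 18 0 0 0 6; 18 0 0 0 6; 18 0 0 0 6; 18 0 0 0 6; 18 0 0 0 3.4; 18 0 0 0 0; 18 0 0 0 0; 18 0 0 0 0")

```text
time_s: 9.38
ee_pos: [0.4551, 0.0003, 0.1614]
tool_rot: [-0.67, 0.67, -0.226, 0.226]
force: [-0.5, 0.2, -5.2]
width: 0.0248
```

Run:
```python
from h import *
to([.4945,.0466,.162])
from plant import get_image
for n in("scene","top"):
    p,d=get_image(n);cv2.imwrite(f"pics/{n}2.png",p[:,:,::-1])
    np.savez(f"/tmp/{n}2.npz",**{**dict(np.load(f"/tmp/{n}0.npz")),"p":p,"d":d})
p=load("scene2")[0]
cv2.imwrite("pics/c6.png",cv2.resize(p[100:300,200:400,::-1],None,fx=3,fy=3))
```

```text
t 9.3833 tcp [0.4551 0.0003 0.1614] xyaw -37.25905348373809 ydir [ 0.0004 -0.0002 -1.    ] j [-0.1414  0.0249 -0.4766  1.0689 -0.0002  2.0797] F [-0.4638  0.1911 -5.1521] w 0.024836085682650357
shift in tool mm [ 3.3816 -0.6274 60.7137]
```

View pics/c6.png

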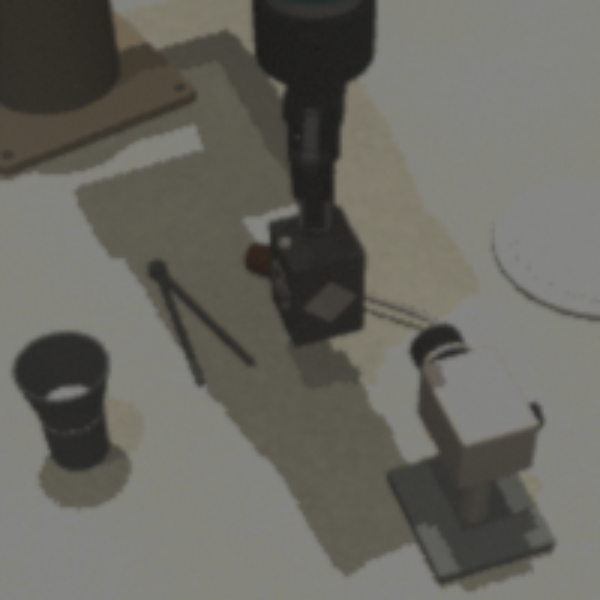

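View pics/top2.png

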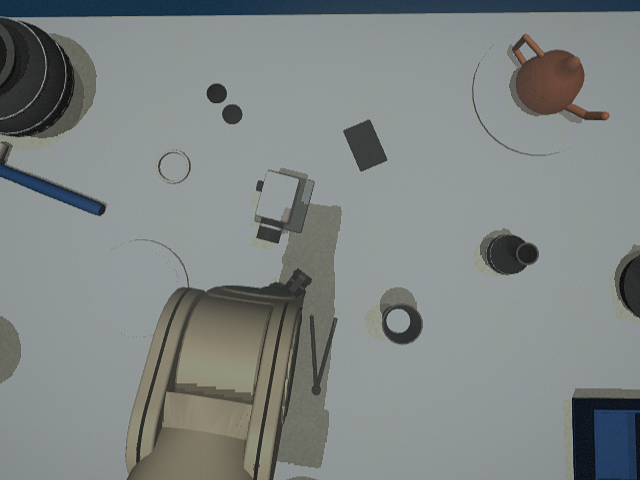

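```bash
cat >> h.py <<'E'
def face(n,c,nd):
    """plane fit of flask faces, vertical; c axis xy, nd nominal normal angle deg"""
    W=cloud(n);d=load(n)[1]
    a=np.radians(nd);e=np.array([np.cos(a),np.sin(a)]);f=np.array([-e[1],e[0]])
    r=W[...,:2]-c;s=r@e;l=r@f
    m=(d>0)&(abs(s-.028)<.012)&(abs(l)<.021)&(W[...,2]>.07)&(W[...,2]<.132)
    P=W[m];s=s[m];l=l[m];k=np.ones(len(s),bool)
    for _ in range(4):
        A=np.c_[np.ones(len(s)),l,P[:,2]-.1];co=np.linalg.lstsq(A[k],s[k],rcond=None)[0];res=s-A@co;k=abs(res)<2.5*res[k].std()+1e-5
    print(n,nd,"n",k.sum(),"dist mm",co[0]*1000,"yaw err deg (add to nominal)",-np.degrees(np.arctan(co[1])),"tilt",np.degrees(np.arctan(co[2])),"std mm",res[k].std()*1e3)
    vm=(d>0)&(np.hypot(W[...,0]-c[0],W[...,1]-c[1])<.05)&(W[...,2]<.16)&(W[...,2]>.03)
    z=W[...,2][vm];print("z min pct",np.percentile(z,[.5,2]))
E
python3 - <<'E'
from h import *
face("scene0",[.575,-.241],-32.3) if 0 else None
face("scene2",[.4551,.0003],-14.7)
face("scene2",[.4551,.0003],-104.7)
E
```

```text
scene2 -14.7 n 377 dist mm 26.97273894461885 yaw err deg (add to nominal) -0.4339843515759208 tilt 0.2406345923751235 std mm 1.2019388358900807
z min pct [0.06025522 0.06302666]
scene2 -104.7 n 115 dist mm 26.483515969297905 yaw err deg (add to nominal) 0.1563596132651583 tilt 0.015428819245637352 std mm 0.5539252903252613
z min pct [0.06025522 0.06302666]
```

>>> drive_tool(targets="18 0.4 -0.6 4 0; 18 0.5 0 8 0; 18 0.5 0 10 0; 18 0.5 0 10 0; 18 0.5 0 10 0; 18 0.5 0 10 0; 18 0.5 0 6 0; 18 0 0 2.7 0; 18 0 0 0 0; 18 0 0 0 0")

```text
time_s: 10.32
ee_pos: [0.4938, 0.0472, 0.1618]
tool_rot: [-0.67, 0.67, -0.226, 0.226]
force: [0.1, -0.4, -3.9]
width: 0.0252
```

Run:
```python
from h import *
to([.4945,.0466,.162])
from plant import get_image
n="scene"
p,d=get_image(n)
np.savez(f"/tmp/{n}3.npz",**{**dict(np.load(f"/tmp/{n}0.npz")),"p":p,"d":d})
cv2.imwrite("pics/c7.png",cv2.resize(p[100:300,230:430,::-1],None,fx=3,fy=3))
face("scene3",[.4945,.0466],-14.7)
face("scene3",[.4945,.0466],-104.7)
```

```text
t 10.3167 tcp [0.4938 0.0472 0.1618] xyaw -37.26836635153075 ydir [-0.0007 -0.0003 -1.    ] j [-0.0349  0.0987 -0.3962  1.0766 -0.0004  2.1863] F [ 0.0969 -0.37   -3.8921] w 0.025182315557945836
shift in tool mm [ 0.8687 -0.2436 -0.0637]
scene3 -14.7 n 341 dist mm 26.228232849188174 yaw err deg (add to nominal) -0.11006562838430926 tilt 0.4076396842804549 std mm 1.0295568405718987
z min pct [0.0616 0.064 ]
scene3 -104.7 n 148 dist mm 26.1431367176335 yaw err deg (add to nominal) 0.4004316793585282 tilt -0.1282113955079869 std mm 0.577873026277402
z min pct [0.0616 0.064 ]
```

View pics/c7.png

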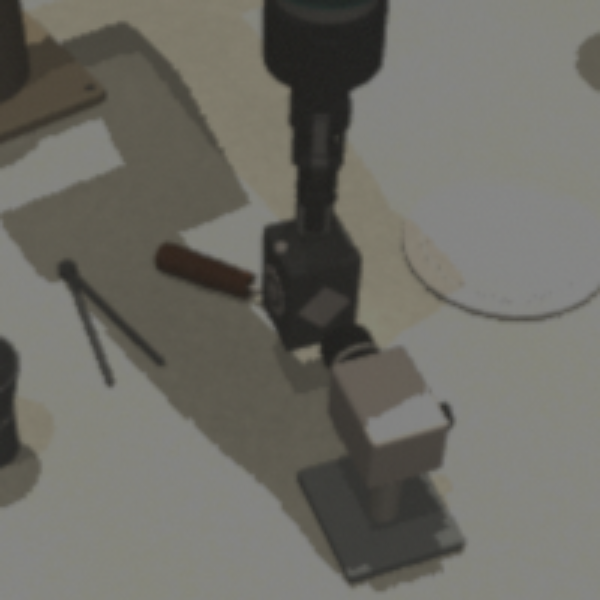

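>>> drive_tool(targets="18 0 0 0 0; 18 0 0 0 0; 18 0 0 0 0; 18 0 0 0 0; 18 0 0 0 0; 18 0 0 0 0; 18 0 0 0 0; 18 0 0 0 0; 18 0 0 0 0; 18 0 0 0 0; 18 0 0 0 0; 18 0 0 0 0; 18 0 0 0 0; 18 0 0 0 0; 18 0 0 0 0")

```text
time_s: 11.62
ee_pos: [0.4941, 0.0471, 0.1619]
tool_rot: [0.67, -0.67, 0.226, -0.226]
force: [-0.3, -0.2, -3.3]
width: 0.0243
```

>>> drive_tool(targets="18 0 0 0 -3; 18 0 0 0 -6; 18 0 0 0 -6; 18 0 0 0 -6; 18 0 0 0 -6; 18 0 0 0 -6; 18 0 0 0 -6; 18 0 0 0 -6; 18 0 0 0 -6; 18 0 0 0 -6; 18 0 0 0 -6; 18 0 0 0 -6; 18 0 0 0 -6; 18 0 0 0 -6; 18 0 0 0 -6; 18 0 0 0 -3; 18 0 0 0 0; 18 0 0 0 0; 18 0 0 0 0")

```text
time_s: 13.2
ee_pos: [0.4941, 0.0471, 0.1619]
tool_rot: [-0.634, 0.634, 0.314, -0.314]
force: [-0.2, -0.1, -2.6]
width: 0.0247
```

Run:
```python
from h import *
to([.4945,.0466,.162])
from plant import get_image
n="scene"
p,d=get_image(n)
np.savez(f"/tmp/{n}4.npz",**{**dict(np.load(f"/tmp/{n}0.npz")),"p":p,"d":d})
cv2.imwrite("pics/c8.png",cv2.resize(p[100:300,230:430,::-1],None,fx=3,fy=3))
face("scene4",[.4945,.0466],-14.7)
face("scene4",[.4945,.0466],-104.7)
```

```text
t 13.2 tcp [0.4941 0.0471 0.1619] xyaw 52.63757707363439 ydir [ 0. -0. -1.] j [-0.0353  0.0984 -0.3961  1.0762 -0.      0.6168] F [-0.1559 -0.1464 -2.6326] w 0.024694327551155644
shift in tool mm [-0.1265 -0.0858 -0.6462]
scene4 -14.7 n 357 dist mm 26.829792927362764 yaw err deg (add to nominal) -0.4113600821496008 tilt 0.16575562988403972 std mm 1.096567340043634
z min pct [0.0619 0.0651]
scene4 -104.7 n 150 dist mm 26.7177948213031 yaw err deg (add to nominal) 0.26395733809500643 tilt -0.32361789939968405 std mm 0.49240204287932254
z min pct [0.0619 0.0651]
```

View pics/c8.png

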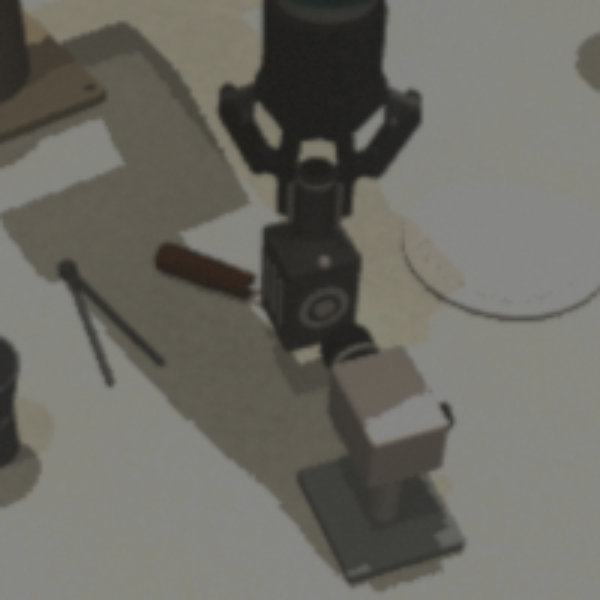

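The medallion now faces the lens squarely, and the bars are on the left side at about (275,290). I'll hold here, then turn to the bars.

>>> drive_tool(targets="18 0 0 0 0; 18 0 0 0 0; 18 0 0 0 0; 18 0 0 0 0; 18 0 0 0 0; 18 0 0 0 0; 18 0 0 0 0; 18 0 0 0 0; 18 0 0 0 0; 18 0 0 0 0; 18 0 0 0 0; 18 0 0 0 0; 18 0 0 0 0; 18 0 0 0 0; 18 0 0 0 0")

```text
time_s: 14.5
ee_pos: [0.494, 0.0471, 0.1619]
tool_rot: [0.634, -0.634, -0.314, 0.314]
force: [0.5, -0.7, -3.7]
width: 0.0249
```

>>> drive_tool(targets="18 0 0 0 -3; 18 0 0 0 -6; 18 0 0 0 -6; 18 0 0 0 -6; 18 0 0 0 -6; 18 0 0 0 -6; 18 0 0 0 -6; 18 0 0 0 -6; 18 0 0 0 -6; 18 0 0 0 -6; 18 0 0 0 -6; 18 0 0 0 -6; 18 0 0 0 -6; 18 0 0 0 -6; 18 0 0 0 -6; 18 0 0 0 -3; 18 0 0 0 0; 18 0 0 0 0; 18 0 0 0 0")

```text
time_s: 16.08
ee_pos: [0.494, 0.0471, 0.1619]
tool_rot: [0.227, -0.226, -0.67, 0.67]
force: [-0.0, 0.3, -4.4]
width: 0.0249
```

>>> drive_tool(targets="18 0 0 0 0; 18 0 0 0 0; 18 0 0 0 0; 18 0 0 0 0; 18 0 0 0 0; 18 0 0 0 0; 18 0 0 0 0; 18 0 0 0 0; 18 0 0 0 0; 18 0 0 0 0; 18 0 0 0 0; 18 0 0 0 0; 18 0 0 0 0; 18 0 0 0 0; 18 0 0 0 0")

```text
time_s: 17.33
ee_pos: [0.4941, 0.0471, 0.1619]
tool_rot: [-0.226, 0.226, 0.67, -0.67]
force: [-0.7, 0.0, -3.3]
width: 0.0243
```

Run:
```python
from h import *
to([.45,.06,.162])
to([.4743,.2778,.162])
from plant import get_image
n="scene"
p,d=get_image(n)
np.savez(f"/tmp/{n}5.npz",**{**dict(np.load(f"/tmp/{n}0.npz")),"p":p,"d":d})
cv2.imwrite("pics/c9.png",cv2.resize(p[100:300,230:430,::-1],None,fx=3,fy=3))
face("scene5",[.4945,.0466],-14.7)
face("scene5",[.4945,.0466],-104.7)
```

```text
t 17.3333 tcp [0.4941 0.0471 0.1619] xyaw 142.70963099821867 ydir [ 0.0001  0.     -1.    ] j [-0.0353  0.0984 -0.3961  1.0762  0.     -0.9552] F [-0.7253  0.0193 -3.2971] w 0.02433564369765746
shift in tool mm [42.8753 -0.0695 16.451 ]
t 17.3333 tcp [0.4941 0.0471 0.1619] xyaw 142.70963099821867 ydir [ 0.0001  0.     -1.    ] j [-0.0353  0.0984 -0.3961  1.0762  0.     -0.9552] F [-0.7253  0.0193 -3.2971] w 0.02433564369765746
shift in tool mm [ 155.498    -0.0621 -171.5476]
scene5 -14.7 n 350 dist mm 27.50518352759208 yaw err deg (add to nominal) 0.2146564810540442 tilt -0.25881262611714084 std mm 1.100306960917247
z min pct [0.061  0.0654]
scene5 -104.7 n 148 dist mm 26.250087360227624 yaw err deg (add to nominal) 0.030101745269996594 tilt -0.027490147378871815 std mm 0.4339120609843344
z min pct [0.061  0.0654]
```

View pics/c9.png

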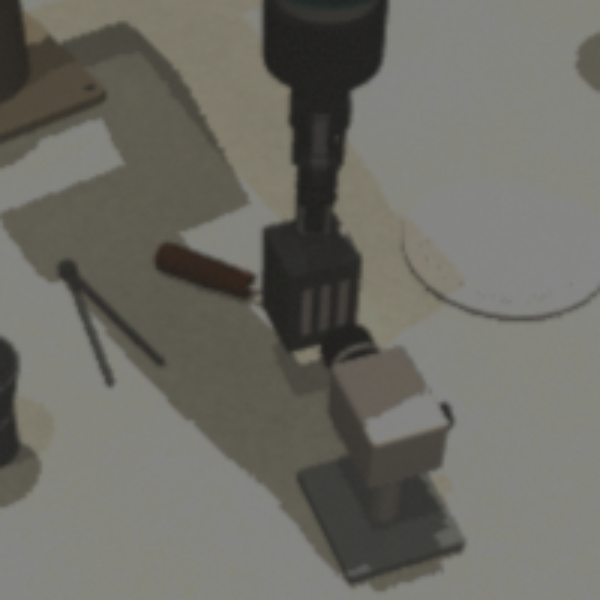

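>>> drive_tool(targets="18 3 0 1 0; 18 6 0 2 0; 18 8 0 3 0; 18 8 0 3 0; 18 8 0 3 0; 18 7 0 3 0; 18 3 0 1 0; 18 0 0 0 0")

```text
time_s: 18.05
ee_pos: [0.4489, 0.0608, 0.1618]
tool_rot: [0.226, -0.226, -0.67, 0.67]
force: [-0.3, -0.5, -3.6]
width: 0.0242
```

>>> drive_tool(targets="18 4 0 -6 0; 18 7 0 -12 0; 18 10 0 -17 0; 18 10 0 -17 0; 18 10 0 -17 0; 18 10 0 -17 0; 18 10 0 -17 0; 18 10 0 -17 0; 18 10 0 -17 0; 18 10 0 -17 0; 18 10 0 -17 0; 18 8 0 -12 0; 18 3 0 -5 0; 18 0 0 0 0; 18 0 0 0 0")

```text
time_s: 19.3
ee_pos: [0.4748, 0.2776, 0.1617]
tool_rot: [0.226, -0.226, -0.67, 0.67]
force: [0.1, -0.3, -4.0]
width: 0.0246
```

>>> drive_tool(targets="18 0 3 0 0; 18 0 5 0 0; 18 0 6 0 0; 18 0 6 0 0; 18 0 6 0 0; 18 0 6 0 0; 18 0 6 0 0; 18 0 5 0 0; 18 0 4 0 0; 18 0 0 0 0; 18 0 0 0 0")

```text
time_s: 20.22
ee_pos: [0.4747, 0.2778, 0.1146]
tool_rot: [0.226, -0.226, -0.67, 0.67]
force: [0.6, 0.8, -4.3]
width: 0.0246
```

Run:
```python
from h import *
to([.4743,.2778,.108])
from plant import get_image
n="scene"
p,d=get_image(n)
np.savez(f"/tmp/{n}6.npz",**{**dict(np.load(f"/tmp/{n}0.npz")),"p":p,"d":d})
cv2.imwrite("pics/c10.png",cv2.resize(p[50:250,300:500,::-1],None,fx=3,fy=3))
```

```text
t 20.2167 tcp [0.4747 0.2778 0.1146] xyaw 142.7137313855164 ydir [-0.0006 -0.0003 -1.    ] j [ 0.4119  0.2349 -0.341   0.9955 -0.     -0.5081] F [ 0.633   0.7656 -4.3292] w 0.024640689890596344
shift in tool mm [0.3525 6.6187 0.2671]
```

View pics/c10.png

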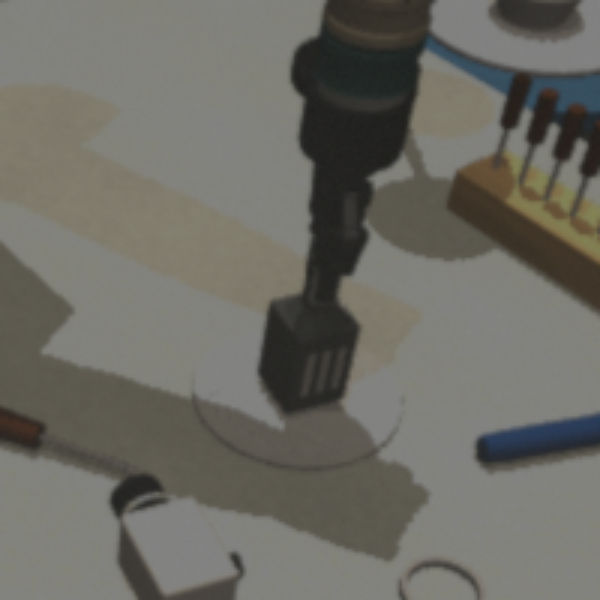

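>>> drive_tool(targets="18 0 1 0 0; 18 0 1 0 0; 18 0 1 0 0; 18 0 1 0 0; 18 0 0.5 0 0; 18 0 0.5 0 0; 18 0 0 0 0; 18 0 0 0 0")

```text
time_s: 20.93
ee_pos: [0.4749, 0.2778, 0.1099]
tool_rot: [0.226, -0.226, -0.67, 0.67]
force: [0.1, 0.0, -3.7]
width: 0.0247
```

>>> drive_tool(targets="18 0 0.5 0 0; 18 0 0.5 0 0; 18 0 0 0 0; 18 0 0 0 0")

```text
time_s: 21.27
ee_pos: [0.4749, 0.2778, 0.1088]
tool_rot: [0.226, -0.226, -0.67, 0.67]
force: [-0.6, -0.0, -4.1]
width: 0.0247
```

>>> drive_tool(targets="18 0 0.5 0 0; 18 0 0.3 0 0; 18 0 0 0 0; 18 0 0 0 0")

```text
time_s: 21.6
ee_pos: [0.475, 0.2779, 0.1082]
tool_rot: [-0.226, 0.226, 0.67, -0.67]
force: [-0.1, -0.1, -3.2]
width: 0.0245
```

>>> drive_tool(targets="18 0 0.3 0 0; 18 0 0.3 0 0; 18 0 0 0 0; 18 0 0 0 0")

```text
time_s: 21.93
ee_pos: [0.4752, 0.278, 0.1082]
tool_rot: [-0.226, 0.226, 0.67, -0.67]
force: [-1.0, -0.1, 3.2]
width: 0.0248
```

>>> drive_tool(targets="26 0 0 0 0; 28 0 0 0 0; 30 0 0 0 0; 34 0 0 0 0; 40 0 0 0 0; 46 0 0 0 0; 50 0 0 0 0; 50 0 0 0 0; 50 0 0 0 0; 50 0 0 0 0", force=20)

```text
time_s: 22.77
ee_pos: [0.475, 0.2778, 0.1075]
tool_rot: [-0.226, 0.226, 0.67, -0.67]
force: [-0.2, 1.1, -0.1]
width: 0.05
```

>>> drive_tool(targets="50 0 -4 0 0; 50 0 -8 0 0; 50 0 -10 0 0; 50 0 -10 0 0; 50 0 -10 0 0; 50 0 -10 0 0; 50 0 -10 0 0; 50 0 -10 0 0; 50 0 -10 0 0; 50 0 -10 0 0; 50 0 -10 0 0; 50 0 -8 0 0; 50 0 -4 0 0; 50 0 0 0 0; 50 0 0 0 0; 50 0 0 0 0; 50 0 0 0 0")

```text
time_s: 24.18
ee_pos: [0.4745, 0.2776, 0.2207]
tool_rot: [0.226, -0.226, -0.67, 0.67]
force: [-0.9, -0.7, -0.3]
width: 0.0504
```

Run:
```python
from h import *
st()
from plant import get_image,calibration
for n in("scene","wrist"):
    c=calibration(n);p,d=get_image(n)
    np.savez(f"/tmp/{n}7.npz",p=p,d=d,K=c["camera_matrix"],R=c["R"],t=c["t"])
    W=cloud(n+"7")
    m=(d>0)&(np.hypot(W[...,0]-.4743,W[...,1]-.2778)<.03)&(W[...,2]>.142)&(W[...,2]<.16)
    print(n,m.sum(),W[m].mean(0),"mid",(W[m].min(0)+W[m].max(0))/2)
    cv2.imwrite(f"pics/{n}7.png",cv2.resize(p[50:250,300:500,::-1],None,fx=3,fy=3) if n=="scene" else p[:,:,::-1])
```

```text
t 24.1833 tcp [0.4745 0.2776 0.2207] xyaw 142.7068328162065 ydir [-0.0014 -0.0006 -1.    ] j [ 0.4118  0.1506 -0.206   1.2157  0.     -0.5081] F [-0.9237 -0.7143 -0.2707] w 0.05036564303892625
scene 91 [0.4787 0.2758 0.1484] mid [0.4773 0.2774 0.1477]
wrist 1961 [0.4752 0.2764 0.1499] mid [0.4757 0.2771 0.1473]
```

View pics/scene7.png

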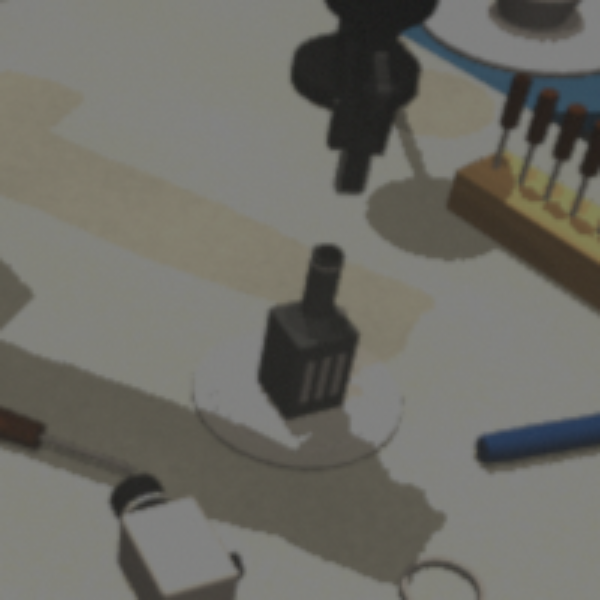

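View pics/wrist7.png

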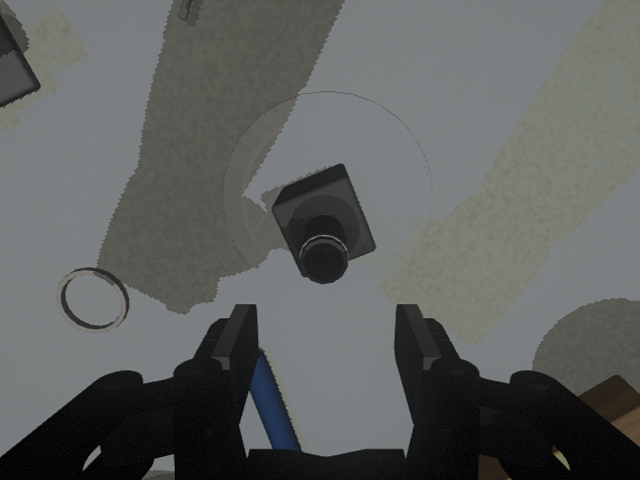

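The flask stands upright in the middle of the tray, its neck top at about (0.476, 0.277, 0.15). The fingers are well clear of it.

```bash
python3 -c "
from plant import r
print(r.hand_in())"
```

```text
the job is handed in; nothing more can be done
None
```

I showed the flask to the scope lozenge first, then medallion, then bars. I then set it upright in the middle of the tray, let go and handed the job in at about 24 s of the 59 s allowed; no verdict was reported.

- **Showing:** each side was held still for at least 1.2 s. From the measured scope and flask poses, the sides stood about 4 cm from the glass with their middles at lens height. Depth fits put every side within 0.5° of square and 0.5° of upright. They read 26 to 27.5 mm from flask axis to side against the nominal 28 mm, which I took as camera error of 1 to 2 mm.
- **Clearance from the scope:** no force reading suggested contact. Turning the flask in place left about 28 mm between its corners and the glass.
- **Setting down:** I crept down until the vertical force on the tool swung from about −3.5 to +3.2 N, then opened the fingers and raised the gripper about 11 cm.
- **Final check:** the wrist camera put the neck at about (0.476, 0.277), within 2 mm of the measured tray centre (0.474, 0.278). The scene camera agreed to about 3 mm. The flask was upright and the robot was touching nothing.

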